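# Make up a pair of stacked heels from the drying pegs

## Task

Make up the two stacked heels in their aluminium forms, each with pieces of its own size: lift the cemented leather pieces up and off the slanted drying pegs and lay them squarely between the stop and pins of the form, first the thick heel block, then whatever lifts of that size there are, and last the black rubber top piece that lies on the bench. Every piece there must end flat and fully down on the one beneath it with its straight edge to the stop, and everything else on the bench is to be left alone.

Things in the scene. Friction and masses are not known exactly. Their poses are not given: they have to be found in the camera images.
- block_large: large heel block, 16 mm thick, brown leather; D-shaped, 64 long (x) x 60 wide (y) mm. Origin: middle of underside (on washer or bench); z through it. +x: straight breast edge; -x: back, corners rounded to 15 mm; sides parallel. 15 mm hole at x = +7 mm. Faces alike, either may end upward. It hangs by its hole on a drying peg, straight edge uppermost.
- lift_large_1: large heel lift, 10 mm thick, brown leather; D-shaped, 64 long (x) x 60 wide (y) mm. Origin: middle of underside (on washer or bench); z through it. +x: straight breast edge; -x: back, corners rounded to 15 mm; sides parallel. 15 mm hole at x = +7 mm. Faces alike, either may end upward. It hangs by its hole on a drying peg, straight edge uppermost; may be absent.
- lift_small_1: small heel lift, 10 mm thick, brown leather; D-shaped, 52 long (x) x 48 wide (y) mm. Origin: middle of underside (on washer or bench); z through it. +x: straight breast edge; -x: back, corners rounded to 12 mm; sides parallel. 15 mm hole at x = +7 mm. Faces alike, either may end upward. It hangs by its hole on a drying peg, straight edge uppermost; may be absent.
- block_small: small heel block, 16 mm thick, brown leather; D-shaped, 52 long (x) x 48 wide (y) mm. Origin: middle of underside (on washer or bench); z through it. +x: straight breast edge; -x: back, corners rounded to 12 mm; sides parallel. 15 mm hole at x = +7 mm. Faces alike, either may end upward. It hangs by its hole on a drying peg, straight edge uppermost.
- lift_small_2: small heel lift, 10 mm thick, brown leather; D-shaped, 52 long (x) x 48 wide (y) mm. Origin: middle of underside (on washer or bench); z through it. +x: straight breast edge; -x: back, corners rounded to 12 mm; sides parallel. 15 mm hole at x = +7 mm. Faces alike, either may end upward. It hangs by its hole on a drying peg, straight edge uppermost; may be absent.
- lift_large_2: large heel lift, 10 mm thick, brown leather; D-shaped, 64 long (x) x 60 wide (y) mm. Origin: middle of underside (on washer or bench); z through it. +x: straight breast edge; -x: back, corners rounded to 15 mm; sides parallel. 15 mm hole at x = +7 mm. Faces alike, either may end upward. It hangs by its hole on a drying peg, straight edge uppermost; may be absent.
- top_large: large heel top piece, 6 mm thick, black rubber; D-shaped, 64 long (x) x 60 wide (y) mm. Origin: middle of underside (on washer or bench); z through it. +x: straight breast edge; -x: back, corners rounded to 15 mm; sides parallel. 15 mm hole at x = +7 mm. Faces alike, either may end upward. It lies flat on the bench.
- top_small: small heel top piece, 6 mm thick, black rubber; D-shaped, 52 long (x) x 48 wide (y) mm. Origin: middle of underside (on washer or bench); z through it. +x: straight breast edge; -x: back, corners rounded to 12 mm; sides parallel. 15 mm hole at x = +7 mm. Faces alike, either may end upward. It lies flat on the bench.
- form_large: heel form for large pieces, fixed: aluminium plate 94 x 96 x 8 mm; upright breast stop across its +x end, joined by side cheeks (beside the last 11 mm of a piece) and two 8 mm pins at -x that meet the rounded corners; all 36 mm above the plate plus a 10 mm flared lead-in. Open sides between for fingers. 2.5 mm play all round. Origin under the plate's centre; z up.
- form_large_seat (a point): middle of the seat in the large form, on top of its plate, 8 mm above the bench: where the underside's middle of a seated large block belongs. Axes as the form: +x to the breast stop (a piece goes in only with its +x edge towards it), z up.
- form_small: heel form for small pieces, fixed: aluminium plate 82 x 84 x 8 mm; upright breast stop across its +x end, joined by side cheeks (beside the last 11 mm of a piece) and two 8 mm pins at -x that meet the rounded corners; all 36 mm above the plate plus a 10 mm flared lead-in. Open sides between for fingers. 2.5 mm play all round. Origin under the plate's centre; z up.
- form_small_seat (a point): middle of the seat in the small form, on top of its plate, 8 mm above the bench: where the underside's middle of a seated small block belongs. Axes as the form: +x to the breast stop (a piece goes in only with its +x edge towards it), z up.
- stand: drying stand, fixed: wooden feet (170 x 22 x 16 mm, at y = +-140 mm) with uprights; two 10 mm steel rails along y: lower at x = -45, z = 125 mm, upper at x = +45, z = 215 mm. On each, pegs at y = -100, 0, +100 mm. Origin on the bench below the middle; x to its back, z up; its front (-x) faces the robot.
- peg_example (a point): the middle lower peg of the stand, where its washer's upper face is. All six pegs are alike: 7 mm thick, leaning 35 degrees from upright towards the stand's front (-x), 60 mm long from the rail's axis; 24 mm stop washer, upper face 34 mm from the axis. A hung piece rests underside on washer, square to the peg, its hole's top edge on the peg. Axes as the stand.
- hammer: shoemaker's hammer, about 250 mm; it lies flat on the bench. Not part of the job: leave it alone.
- awl: awl with a handle, about 150 mm; it lies flat on the bench. Not part of the job: leave it alone.
- dye_bottle: small amber dye jar, 42 mm across, 75 mm high; origin on its underside. Not part of the job: leave it alone.
- glue_bottle: black glue bottle with a blue cap, 60 mm across, 130 mm high; origin on its underside. Not part of the job: leave it alone.
- tape_roll: roll of paper tape lying flat, 96 mm across, 25 mm high; origin on its underside. Not part of the job: leave it alone.
- cup: white cup, 72 mm across, 90 mm high; origin on its underside. Not part of the job: leave it alone.

How it is judged:
By the outcome, as a careful person would: the job done as asked, in the order asked, and still so for the second after the job is handed in, with the robot touching nothing.
Of lift_large_1, lift_large_2, lift_small_1, lift_small_2 only 2 to 4 are there at a start; the rules pass over those that are not, and their reading is None.
At some moment in a run one of top_large, top_small may be knocked a few centimetres aside while the robot is not near it.
It also fails if it takes over 210 s, if anything falls off the work surface, if the arm or the gripper's body presses on something with over 40 N, if the wrist force passes 120 N, or if a joint passes its speed limit or range.

## Robot

A 7-joint arm with a two-finger parallel gripper is mounted at the origin on the work surface. World frame = base frame: x ahead of the robot, y to its left, z up, the work surface at z = 0. Lengths are in mm, angles in rad, forces in N, time in s.
With the tool pointing down it reaches from about 425 to 875 mm from the base axis. Payload 4.7 kg.
Tool frame: the origin (TCP) lies midway between the tips of the shut fingers; the grasp point (between the pads) lies 19 mm behind it; z points along the fingers, y is the line along which they close (so a half turn about z gives the same grasp; the last joint's range is limited). The gripper opens to 87 mm and grips with 3 to 60 N. Pads are 19 mm wide; open, the fingers measure 117 mm over their backs; the gripper's body (75 mm by 190 mm) begins 51 mm behind the grasp point.
Start: joints at [1.191, 0.321, -0.07, 1.45, 0.023, 1.371, -0.057], TCP at [249.387, -600.276, 222.587] pointing down, gripper open.
Joint ranges: [-2.86, 2.86], [-0.3, 2.09], [-1.38, 1.24], [0.06, 2.45], [-1.56, 4.7], [0.09, 2.05], [-2.69, 2.69]. Speed limits (rad/s): [2.57, 2.57, 3.14, 3.14, 3.14, 3.14, 3.14].

## Interface

Orientations are given as a unit quaternion [w, x, y, z].
In Python, from workcell import manip gives the robot as it stands. The module is installed in compiled form; this text tells all that it offers. Calls block until the motion is done:
- manip.move_ptp(position, orientation): joint-space move of the TCP to a pose.
- manip.line_to(position, frame=None, vel=150, stop_force=None): straight line of the TCP; frame=None keeps the orientation; vel is the mean speed in mm/s. With stop_force (N) it stops when the force on the tool has changed by that much, and returns True; else False.
- manip.movej(angles): joint-space move.
- manip.move_gripper(opening, squeeze=None): opening from 0.0 (shut) to 1.0 (fully open); squeeze is the grip in N (None keeps the last); returns when the fingers have stopped.
- manip.dwell(seconds).
- manip.ik(position, orientation): joint angles nearest the present ones, or None.
- manip.get_state(): the state.
- manip.grab_frame(name): name is "side" or "top"; returns (picture, depth): 420x560x3 uint8, red, green, blue; 420x560 float32, mm along the optical axis (not along the pixel's ray), 0 where there is no reading.
- manip.camera_info(name): a dict with "intrinsics" (3x3 intrinsics, pixels), "camera_from_world" (4x4, takes a point from world to camera coordinates). Camera axes: x right, y up, looking along -z (the intrinsics and any distortion apply to the point x, -y, -z); pixel columns grow to the right and rows downward; lengths in mm; the calibration is good to about 2 mm. A picture is of the moment at which its call begins. camera_info takes no time and is no camera call.
A pose or a line that the arm cannot do raises manip.MotionError and nothing moves.
- manip.job_done(): hands the job in; it is judged then, once.
Trained networks look in the newest picture that a camera, given by its name, has taken for a name from the list of things; names that differ only in an ending like _2 or _b are one class to them, and where a whole thing is asked for, a point or a joint stands for the part that bears it (a point fixed in the world has none). Each returns a list of dicts, best first, with "p" (0 to 1); they miss things now and then, are a little off and sometimes report something else, mostly with a low value. They report only what shows in the picture. A call takes as long as a camera call.
- manip.find_in(name, camera): "rect" ([left, top, width, height] as shares, 0 to 1, of the picture: columns of its width, rows of its height, round what is visible of it).
- manip.tip_of(name, camera): "centre" ([column, row] as shares, 0 to 1, of the picture: columns of its width, rows of its height: a listed point, or the origin of a listed thing).
The state is a dict: "clock": time; "joint_positions": joint angles; "joint_vel": joint speeds; "effort": joint torques, N m; "position": TCP position; "eef_rot": TCP orientation; "contact_force": force on the tool from outside, world axes, zero at the start; "moment": the same for the moment, N m; "width": opening from 0.0 (shut) to 1.0 (fully open); "grip_force": force on a finger pad.
Only numpy, scipy, OpenCV 4.12 (cv2) and the standard library are available. Lean on these libraries where they do the work, as an engineer would, in place of code of your own. Each camera call takes 0.05 s, during which the arm holds its last target. There are 200 camera calls.

## Working session

There is one attempt and no reset: what is moved stays moved. The work goes in short steps, each a Python script; the robot and the scene stay as the last script left them, time stands still between calls to the robot, and variables do not carry over. Pictures are saved under pics/ and viewed, at most 14 in all, crops included, and the job is handed in when it is done.

```bash
mkdir -p pics; ls; python3 - <<'E'
from workcell import manip
import cv2,numpy as np
for c in ("top","side"):
    im,d=manip.grab_frame(c); cv2.imwrite(f"pics/{c}0.png",im[:,:,::-1]); np.save(f"pics/{c}0.npy",d)
    i=manip.camera_info(c); print(c,i)
    for n in ["form_large_seat","form_small_seat","top_large","top_small","peg_example","stand","form_large","form_small"]:
        print(n,[(round(r['p'],2),np.round(np.array(r['centre'])*[560,420],1).tolist()) for r in manip.tip_of(n,c)][:3])
    for n in ["block_large","block_small","lift_large_1","lift_small_1","top_large","top_small"]:
        print(n,[(round(r['p'],2),np.round(np.array(r['rect'])*[560,420,560,420]).tolist()) for r in manip.find_in(n,c)][:4])
s=manip.get_state();print(s)
E
```

```text
pics
top {'intrinsics': array([[494.45195155,   0.        , 284.37091462],
       [  0.        , 494.45195155, 213.7845762 ],
       [  0.        ,   0.        ,   1.        ]]), 'camera_from_world': array([[ 7.91698686e-03, -9.99779149e-01, -1.94672678e-02,
        -1.56341517e+01],
       [ 9.83240844e-01,  4.23709459e-03,  1.82262147e-01,
        -5.78487940e+02],
       [-1.82139410e-01, -2.05839798e-02,  9.83057239e-01,
        -1.21556767e+03],
       [ 0.00000000e+00,  0.00000000e+00,  0.00000000e+00,
         1.00000000e+00]])}
form_large_seat [(0.88, [425.4, 243.5]), (0.72, [372.2, 269.3])]
form_small_seat [(0.83, [371.2, 273.3])]
top_large [(0.82, [303.7, 218.0])]
top_small [(0.53, [297.2, 261.3])]
peg_example [(0.63, [167.7, 242.5]), (0.61, [438.3, 174.2])]
stand [(0.58, [171.4, 227.4]), (0.29, [435.8, 174.9])]
form_large [(0.84, [419.2, 240.3])]
form_small [(0.71, [371.0, 269.1]), (0.25, [304.2, 218.3])]
block_large [(0.72, [150.0, 228.0, 37.0, 34.0])]
block_small [(0.82, [167.0, 172.0, 30.0, 30.0])]
lift_large_1 [(0.9, [82.0, 212.0, 37.0, 33.0]), (0.74, [115.0, 250.0, 35
[... 1652 characters left out ...]
s': array([ 1.19111096,  0.32097626, -0.07006612,  1.45049391,  0.0225841 ,
        1.37078324, -0.0568509 ]), 'joint_vel': array([ 0.00108669, -0.00079683, -0.0005048 , -0.00079617,  0.0009944 ,
       -0.00083937, -0.00078611]), 'effort': array([-1.18795047e-04, -4.91084611e+01, -4.03053900e-01, -3.12765670e+01,
       -6.36415905e-02,  3.36038636e-02,  3.14025056e-05]), 'position': array([ 249.3707714 , -600.29383176,  222.60475288]), 'eef_rot': array([ 6.54189500e-05,  9.80675976e-01,  1.95639017e-01, -6.40826698e-06]), 'contact_force': array([-0.16152891,  0.46297999, -0.62358418]), 'moment': array([-0.00090448, -0.00602996,  0.00761249]), 'grip_force': 0.0, 'width': 0.9991640387257451}
```

```bash
python3 - <<'E'
import cv2
a=cv2.imread("pics/top0.png"); cv2.imwrite("pics/t1.png",cv2.resize(a[150:310,60:500],(800,291),interpolation=cv2.INTER_CUBIC))
cv2.imwrite("pics/t2.png",cv2.resize(a[160:290,70:210],None,fx=4.6,fy=4.6,interpolation=cv2.INTER_CUBIC)[:598,:])
b=cv2.imread("pics/side0.png"); cv2.imwrite("pics/s1.png",cv2.resize(b[80:380,200:420],None,fx=2,fy=2,interpolation=cv2.INTER_CUBIC))
E
```

```text
(no output)
```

View pics/t1.png

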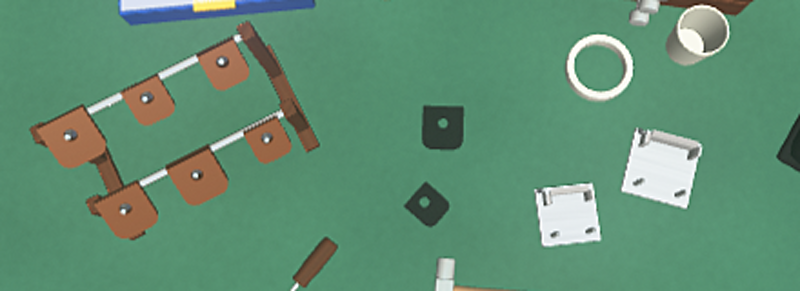

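View pics/t2.png

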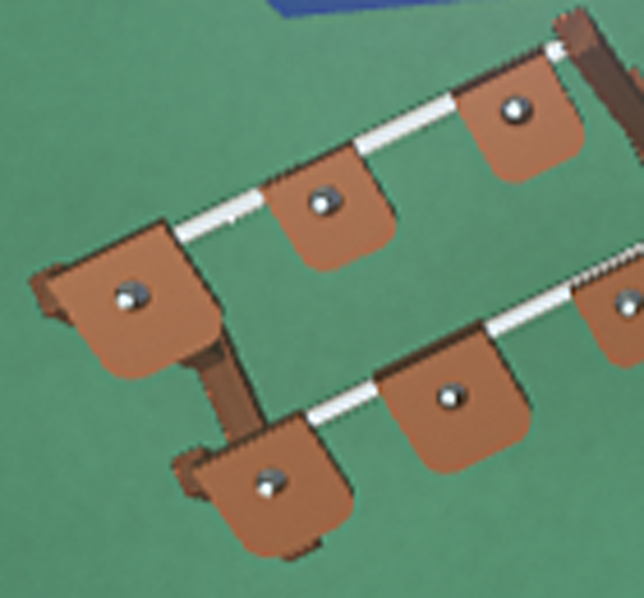

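View pics/s1.png

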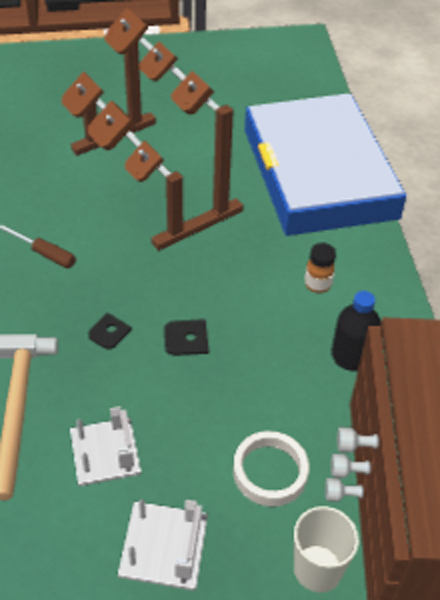

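Top view (t1): six hung pieces on the left. Three are large: upper-left at (70,135), lower-left at (125,210) and lower-mid at (197,177). Three are small: upper-mid (148,100), upper-right (223,63) and lower-right (268,140). The tops lie at (443,127) for large and (427,205) for small. The forms are at (568,213) for small and (662,168) for large, with their stops at image top. The side view agrees. Next I measure.

```bash
cat > h.py <<'E'
from workcell import manip
import cv2,numpy as np
from scipy.spatial.transform import Rotation as R
from scipy.optimize import least_squares
F=np.diag([1,-1,-1.])
def cloud(c,d):
    i=manip.camera_info(c);K=i["intrinsics"];T=np.linalg.inv(i["camera_from_world"])
    v,u=np.mgrid[:d.shape[0],:d.shape[1]]
    P=np.stack([(u-K[0,2])/K[0,0]*d,-(v-K[1,2])/K[1,1]*d,-d],-1)
    W=P@T[:3,:3].T+T[:3,3]; W[d<=0]=np.nan; return W
def proj(c,P):
    i=manip.camera_info(c);T=i["camera_from_world"];q=(np.atleast_2d(P)@T[:3,:3].T+T[:3,3])@F
    q=q@i["intrinsics"].T; return q[:,:2]/q[:,2:]
def ray(c,uv,z):   # intersect with plane height z
    i=manip.camera_info(c);T=np.linalg.inv(i["camera_from_world"])
    r=T[:3,:3]@F@np.linalg.inv(i["intrinsics"])@[uv[0],uv[1],1]; o=T[:3,3]
    return o+r*(z-o[2])/r[2]
E
python3 - <<'E'
from h import *
im={c:cv2.imread(f"pics/{c}0.png")for c in("top","side")};D={c:np.load(f"pics/{c}0.npy")for c in im}
W={c:cloud(c,D[c]) for c in im}
for c in im: print(c,"cam",np.round(np.linalg.inv(manip.camera_info(c)["camera_from_world"])[:3,3]))
tips=(np.array([(125,298),(322,203),(513,112),(265,488),(450,400),(628,303)])/4.6+[70,160])
loc=np.array([(45-60*.5736,y,215+60*.8192) for y in(100,0,-100)]+[(-45-60*.5736,y,125+60*.8192) for y in(100,0,-100)])
def st(p,l): return R.from_euler('z',p[2]).apply(l)+[p[0],p[1],0]
s=least_squares(lambda p:(proj("top",st(p,loc))-tips).ravel(),[600,200,0.3])
print("stand",s.x,"res px",np.round(s.fun,1)); print(np.round(proj("side",st(s.x,loc)),1).tolist())
# bench z check
for c,reg in(("top",(slice(200,240),slice(230,280))),("side",(slice(190,235),slice(200,230)))):
    print(c,"bench z",np.nanmedian(W[c][reg][...,2]),np.nanstd(W[c][reg][...,2]))
def rect(m,c,n):
    m=m.astype(np.uint8);k,l,stt,cen=cv2.connectedComponentsWithStats(m)
    j=1+np.argmax(stt[1:,4]);P=W[c][l==j][:,:2].astype(np.float32);r=cv2.minAreaRect(P);print(c,n,"n",stt[j,4],np.round(r[0],1),np.round(r[1],1),round(r[2],2))
for n,g in(("form_large",(425,243)),("form_small",(371,270)),("top_large",(303.7,219)),("top_small",(297,262))):
    g=ray("top",g,5);
    for c in im:
        near=np.hypot(*(W[c][...,:2]-g[:2]).transpose(2,0,1))<80
        z=W[c][...,2]; v=im[c].astype(int); mx=v.max(2); sat=mx-v.min(2)
        rect(near&((z<14)&(mx>120)&(sat<40) if 'form' in n else (mx<75)&(sat<30)&(z<14)),c,n)
# piece planes: distance of face from washer plane
for k in range(6):
    l=loc[k]; n=np.array([-.5736,0,.8192]); ex=np.array([.8192,0,.5736]); wash=l-26*n
    pts=W["top"].reshape(-1,3); q=R.from_euler('z',-s.x[2]).apply(pts-[s.x[0],s.x[1],0])-wash
    h=q@n; x=q@ex; m=(abs(x+11)<38)&(abs(q[:,1])<40)&(h>3)&(h<22)&(np.hypot(x,q[:,1])>10)
    mm=m&(abs(x+11)<18)&(abs(q[:,1])<18)
    A=np.c_[x[mm],q[mm,1],np.ones(mm.sum())]; f=np.linalg.lstsq(A,h[mm],rcond=None)[0]
    print(k,"h",np.round(np.median(h[mm]),1),"std",np.round(h[mm].std(),1),"tilt",np.round(f[:2],3),"x",np.round([x[m].min(),x[m].max()],1),"y",np.round([q[m,1].min(),q[m,1].max()],1))
E
```

```text
top cam [ 348.  -38. 1300.]
side cam [ 498. -838. 1032.]
stand [5.49516958e+02 2.90035688e+02 4.77008820e-01] res px [-0.   0.4 -0.3  0.1  0.3 -0.7  0.2 -0.  -0.3 -0.7  0.2  0.9]
[[260.9, 90.6], [277.1, 105.5], [294.8, 121.8], [238.7, 122.7], [253.6, 138.6], [269.8, 156.0]]
top bench z 0.1054889073063805 3.4919123901934297
side bench z 2.0945651480271863 6.630026026427289
top form_large n 1147 [ 513.9 -375.9] [101.7  98.2] 73.26
side form_large n 1283 [ 515.  -372.3] [102.8  97.3] 74.47
top form_small n 848 [ 446.1 -240. ] [83.8 86.4] 6.98
side form_small n 751 [ 446.2 -231.7] [ 84.8 101.4] 6.78
top top_large n 463 [570.5 -60.9] [58.6 62.2] 87.96
side top_large n 328 [573.5 -60.4] [64.3 58.8] 85.37
top top_small n 295 [457.5 -39.5] [49.9 44.8] 46.51
side top_small n 208 [459.1 -41.4] [53.1 46.9] 50.07
0 h 9.5 std 1.9 tilt [0.012 0.005] x [-42.8  23.3] y [-30.4  30.7]
1 h 9.2 std 2.1 tilt [0.031 0.006] x [-36.4  17.6] y [-24.1  24.6]
2 h 14.8 std 2.3 tilt [0.021 0.009] x [-38.   17.3] y [-23.7  24.6]
3 h 9.6 std 2.0 tilt [ 0.035 -0.022] x [-42.7  23.9] y [-31.   31.5]
4 h 15.2 std 2.3 tilt [-0.004 -0.007] x [-43.2  23.6] y [-30.4  30.6]
5 h 9.2 std 1.8 tilt [0.002 0.004] x [-37.   17.1] y [-23.8  24.1]
```

```bash
cat >> h.py <<'E'
def ortho(c,img,cen,yaw,z,half=65,s=3.0):
    n=int(2*half*s); g=(np.arange(n)+.5)/s-half
    X=-g[:,None]+0*g[None]; Y=-g[None]+0*g[:,None]      # up=+x, left=+y (form frame)
    P=R.from_euler('z',yaw).apply(np.stack([X,Y,0*X],-1).reshape(-1,3))+[cen[0],cen[1],z]
    m=proj(c,P).astype(np.float32).reshape(n,n,2)
    return cv2.remap(img,m[...,0],m[...,1],cv2.INTER_CUBIC)
E
python3 - <<'E'
from h import *
im={c:cv2.imread(f"pics/{c}0.png")for c in("top","side")}
rows=[]
for cen,yaw in(((513.5,-374),np.radians(-16)),((446,-238),np.radians(6.9))):
    t=[]
    for c in("top","side"):
        for z in(8,44):
            o=ortho(c,im[c],cen,yaw,z,s=1.5)
            for k in(-40,-20,0,20,40):
                q=int(97.5+k*1.5); o[q,::6]=(0,0,255); o[::6,q]=(0,0,255)
            t.append(o)
    rows.append(np.hstack(t))
cv2.imwrite("pics/o.png",np.vstack(rows))
E
```

```text
(no output)
```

View pics/o.png

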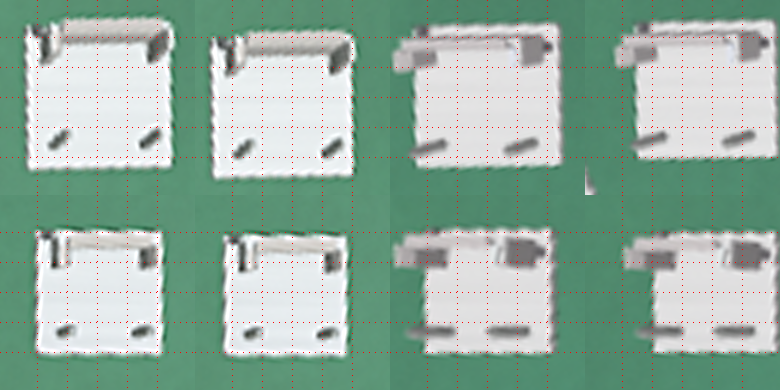

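```bash
cat >> h.py <<'E'
def chroma(img): return img[...,2].astype(np.float32)-img[...,1]   # BGR: R-G, green bench << 0
def fitrect(c,img,p0,hx,hy,h,segs,thr=.5):
    """segs: (axis,sign,lo,hi). fit x,y,yaw of a box (half sizes, height h) on the bench; residual in mm"""
    G=chroma(img).astype(np.float32); camp=np.linalg.inv(manip.camera_info(c)["camera_from_world"])[:3,3]
    t=np.arange(-9,9,.25); p=np.array(p0,float)
    for it in range(6):
        Rz=R.from_euler('z',p[2]); A=[];b=[]
        for ax,sg,lo,hi in segs:
            n=np.eye(3)[ax]*sg; e=np.eye(3)[1-ax]; off=(hx,hy)[ax]
            nw=Rz.apply(n); mid=Rz.apply(n*off)+[p[0],p[1],0]
            z=0 if (camp-mid)@nw>0 else h
            for a in np.arange(lo,hi,1.5):
                L=n*(off+t[:,None])+e*a+[0,0,z]; P=Rz.apply(L)+[p[0],p[1],0]
                uv=proj(c,P).astype(np.float32)[None]
                v=cv2.remap(G,uv[...,0],uv[...,1],cv2.INTER_LINEAR)[0]
                m=(v[:8].mean()+v[-8:].mean())/2
                if abs(v[:8].mean()-v[-8:].mean())<15: continue
                s=np.where((v[:-1]-m)*(v[1:]-m)<=0)[0]
                if len(s)==0: continue
                i=s[np.argmin(abs(t[s]))]; r=t[i]+.25*(m-v[i])/(v[i+1]-v[i]+1e-9)
                A.append([nw[0],nw[1],np.cross(Rz.apply(n*off+e*a),nw)[2]]);b.append(r)
        A=np.array(A);b=np.array(b);w=np.ones(len(b))
        for _ in range(5):
            x=np.linalg.lstsq(A*w[:,None],b*w,rcond=None)[0]; w=1/np.sqrt(1+((A@x-b)/.7)**2)
        p=p+x
    return p,np.median(abs(A@x-b)),len(b)
E
python3 - <<'E'
from h import *
im={c:cv2.imread(f"pics/{c}0.png")for c in("top","side")}
r=np.radians
for n,p0,hx,hy in(("L",(513.5,-374,r(-16)),47,48),("S",(446,-238,r(5)),41,42)):
    for c in im:
        segs=[(0,-1,-hy+8,hy-8),(1,-1,-hx+5,0),(1,1,-10,8)] + ([(1,1,-hx+5,-10)] if c=="top" else [])
        p,e,k=fitrect(c,im[c],p0,hx,hy,8,segs); print(n,c,np.round(p[:2],2),round(np.degrees(p[2]),2),round(e,2),k)
for n,p0,hx,hy in(("tL",(571,-60.6,0),32,30),("tS",(457.5,-40,r(45)),26,24)):
    for c in im:
      for add in ((0,) if n=="tL" else (0,np.pi/2)):
        q=np.add(p0,(0,0,add)); segs=[(0,1,-hy+5,hy-5),(0,-1,-8,8),(1,1,-4,hx-4),(1,-1,-4,hx-4)]
        p,e,k=fitrect(c,im[c],q,hx,hy,6,segs); print(n,c,np.round(p[:2],2),round(np.degrees(p[2]),2),round(e,2),k)
E
```

```text
L top [ 513.52 -374.91] -14.97 0.13 116
L side [ 514.39 -373.51] -15.06 0.18 94
S top [ 445.63 -239.32] 6.82 0.16 100
S side [ 446.31 -237.95] 6.71 0.13 82
tL top [571.63 -60.79] -1.34 0.16 89Traceback (most recent call last):
  File "<stdin>", line 12, in <module>
  File "h.py", line 37, in fitrect
    uv=proj(c,P).astype(np.float32)[None]
       ~~~~^^^^^
  File "h.py", line 12, in proj
    i=manip.camera_info(c);T=i["camera_from_world"];q=(np.atleast_2d(P)@T[:3,:3].T+T[:3,3])@F
ValueError: time passes only in moves, steps and waits
```

```bash
sed -i 's/manip.camera_info(c)/CI[c]/g; s/^F=np/CI={c:manip.camera_info(c) for c in ("top","side")}\nF=np/' h.py
cat >> h.py <<'E'
def tops(im,pL=(571,-60.6,0),pS=(457.5,-40,np.pi/4)):
    o={}
    for n,p0,hx,hy in(("tL",pL,32,30),("tS",pS,26,24)):
        for c in im:
            segs=[(0,1,-hy+5,hy-5),(0,-1,-8,8),(1,1,-4,hx-4),(1,-1,-4,hx-4)]
            o[n,c]=fitrect(c,im[c],p0,hx,hy,6,segs)
    return o
ST=np.array([549.5,290.0,.477]); FORM={"L":np.array([513.95,-374.2,np.radians(-15.0)]),"S":np.array([446.0,-238.6,np.radians(6.77)])}
A35=np.radians(35)
def hung(k):  # piece origin and rotation (columns piece x,y,z) at peg k: 0-2 upper, 3-5 lower, y=100,0,-100
    y=(100,0,-100)[k%3]; b=np.array([45,y,215.]) if k<3 else np.array([-45,y,125.])
    Rl=R.from_euler('y',-A35).as_matrix()  # x->(c,0,s), z->(-s,0,c)
    o=b+34*Rl[:,2]-11*Rl[:,0]; Rz=R.from_euler('z',ST[2]).as_matrix()
    return Rz@o+[ST[0],ST[1],0],Rz@Rl
def flat(p,z): return np.array([p[0],p[1],z]),R.from_euler('z',p[2]).as_matrix()
def tool(o,Rp,up,flip):  # TCP pose with fingertips `up` mm above the piece's underside
    Rt=Rp@np.diag([-1,1,-1.] if flip else [1,-1,-1.]); q=R.from_matrix(Rt).as_quat()
    return o+Rp[:,2]*up,[float(v) for v in q[[3,0,1,2]]]
E
python3 - <<'E'
from h import *
im={c:cv2.imread(f"pics/{c}0.png")for c in("top","side")}
for k,(p,e,n) in tops(im).items(): print(k,np.round(p[:2],1),round(np.degrees(p[2]),1),round(e,2),n)
for f,t,s in(("L",(425.4,243.5),(279.8,349.3)),("S",(371.2,273.3),(255.3,307.1))):
    for c,u in(("top",t),("side",s)): print(f,c,np.round(R.from_euler('z',-FORM[f][2]).apply(ray(c,u,8)-[*FORM[f][:2],8]),1))
def tst(n,o,Rp,up):
    for fl in(0,1):
        P,q=tool(o,Rp,up,fl); j=manip.ik(P,q); print(n,fl,None if j is None else np.round(j,2))
for k in range(6):
    o,Rp=hung(k); tst(f"peg{k}",o,Rp,2); tst(f"peg{k}up",o+60*Rp[:,2],Rp,2)
for f in"LS": tst(f,*flat(FORM[f],8),2); tst(f+"hi",*flat(FORM[f],150),2)
tst("tL",*flat((571,-60.6,-.02),0),1); tst("tS",*flat((457.5,-40,.78),0),1)
E
```

```text
('tL', 'top') [571.6 -60.8] -1.3 0.16 89
('tL', 'side') [572.1 -58.9] -1.4 0.33 89
('tS', 'top') [458.  -39.9] 49.1 0.18 73
('tS', 'side') [458.4 -38. ] 47.9 0.27 73
L top [-2.7 -7.3  0. ]
L side [-4.1  4.7  0. ]
S top [-14.7   2.9   0. ]
S side [ 8.4 -9.5  0. ]
peg0 0 [ 0.35 -0.13 -1.05  1.99  0.05  0.63 -1.84]
peg0 1 [-0.1  -0.09 -0.64  2.    0.17  0.64  1.19]
peg0up 0 [ 0.1  -0.25 -0.77  1.99 -0.07  0.74 -1.76]
peg0up 1 [-0.04 -0.23 -0.65  1.99  0.    0.74  1.32]
peg1 0 [ 0.62 -0.19 -1.05  2.01 -0.29  0.63 -1.38]
peg1 1 [-0.27 -0.12 -0.26  2.03  0.01  0.61  1.5 ]
peg1up 0 [ 0.12 -0.26 -0.57  2.02 -0.21  0.74 -1.46]
peg1up 1 [-0.25 -0.23 -0.26  2.03 -0.05  0.73  1.55]
peg2 0 [ 0.73 -0.13 -0.96  1.99 -0.38  0.65 -1.12]
peg2 1 [-0.64 -0.12  0.3   2.03 -0.08  0.62  1.77]
peg2up 0 [ 0.09 -0.21 -0.34  2.   -0.28  0.75 -1.21]
peg2up 1 [-0.44 -0.22  0.12  2.02 -0.1   0.74  1.78]
peg3 0 [ 0.12 -0.26 -0.86  2.27 -0.05  0.45 -1.84]
peg3 1 [-0.13 -0.22 -0.65  2.28  0.13  0.46  1.14]
peg3up 0 None
peg3up 1 None
peg4 0 [ 0.17 -0.27 -0.65  2.31 -0.33  0.45 -1.36]
peg4 1 [-0.28 -0.24 -0.26  2.32 -0.04  0.44  1.52]
peg4up 0 None
peg4up 1 None
peg5 0 [ 0.76 -0.29 -0.91  2.28 -0.77  0.57 -0.73]
peg5 1 [-0.6  -0.23  0.3   2.31 -0.08  0.45  1.82]
peg5up 0 None
peg5up 1 None
L 0 [ 0.72  0.47 -0.17  1.69  0.09  0.98 -1.31]
L 1 [ 1.    0.53 -0.52  1.68  0.3   1.01  1.68]
Lhi 0 [ 0.74  0.34 -0.18  1.58  0.06  1.23 -1.29]
Lhi 1 [ 1.02  0.38 -0.54  1.56  0.2   1.25  1.75]
S 0 [ 0.75  0.25 -0.34  2.01  0.11  0.89 -1.1 ]
S 1 [ 0.98  0.29 -0.59  2.01  0.2   0.9   1.96]
Shi 0 [ 0.75  0.08 -0.32  1.89  0.03  1.18 -1.04]
Shi 1 [ 0.99  0.1  -0.58  1.88  0.06  1.18  2.08]
tL 0 [ 0.5   0.42 -0.52  1.85  0.26  0.94 -1.73]
tL 1 [ 0.67  0.48 -0.73  1.84  0.38  0.97  1.32]
tS 0 [ 0.68  0.22 -0.69  2.12  0.19  0.86 -0.92]
tS 1 [ 1.09  0.39 -1.17  2.11  0.46  0.93  2.01]
```

```bash
cat >> h.py <<'E'
Z=np.array([0,0,1.]); W={"L":60,"S":48}
def st(msg=""):
    s=manip.get_state(); print(msg,"t",round(s["clock"],1),"tcp",np.round(s["position"],1),"F",np.round(s["contact_force"],1),"w",round(s["width"]*87,1),"g",round(s["grip_force"],1)); return s
def pick(k,f,th,flip=1,up=2):
    o,Rp=hung(k); n=Rp[:,2]; P,q=tool(o,Rp,up,flip); zt=345 if k<3 else 300
    A=P+n*33; B=A.copy(); B[2]=zt
    manip.move_gripper((W[f]+14)/87); manip.move_ptp(B,q); manip.line_to(A,vel=200)
    if manip.line_to(P,vel=70,stop_force=12): st("pick contact")
    manip.move_gripper(0,squeeze=25); s=st("gripped")
    if abs(s["width"]*87-W[f])>4: raise SystemExit("bad grip width")
    manip.line_to(A,vel=100); manip.line_to(B,vel=200); st("lifted")
def over(f,under,flip=1,dz=75,mid=True):   # hover: underside of piece dz above its resting height
    o,Rp=flat(FORM[f],8+under+dz); P,q=tool(o,Rp,2,flip)
    if mid: manip.move_ptp(np.array([P[0]*1.0,P[1],max(P[2],200)]),q)
    manip.line_to(P,vel=200); return P,q
def insert(f,under,flip=1,up=2,stop=10):
    o,Rp=flat(FORM[f],8+under); P,q=tool(o,Rp,up,flip)
    top=P.copy(); top[2]=max(8+48+up,P[2]+3); manip.line_to(top,vel=120)
    tgt=P+[0,0,.5]; r=manip.line_to(tgt,vel=45,stop_force=stop); st(f"insert stop={r} left={manip.get_state()['position'][2]-P[2]:.1f}"); return r
def release(f,press=True):
    manip.move_gripper((W[f]+12)/87); s=st("released"); p=s["position"].copy(); p[2]=max(p[2]+30,110); manip.line_to(p,vel=150)
E
python3 - <<'E'
from h import *
# ik check of waypoints
for k in range(6):
    o,Rp=hung(k);P,q=tool(o,Rp,2,1);A=P+Rp[:,2]*33;B=A.copy();B[2]=345 if k<3 else 300
    print(k,[None if manip.ik(x,q) is None else np.round(manip.ik(x,q),2).tolist() for x in(P,A,B)])
E
```

```text
0 [[-0.1, -0.09, -0.64, 2.0, 0.17, 0.64, 1.19], [-0.07, -0.17, -0.65, 1.99, 0.08, 0.69, 1.26], [-0.02, -0.22, -0.65, 1.87, -0.0, 0.85, 1.35]]
1 [[-0.27, -0.12, -0.26, 2.03, 0.01, 0.61, 1.5], [-0.26, -0.18, -0.26, 2.03, -0.02, 0.68, 1.53], [-0.25, -0.22, -0.26, 1.9, -0.04, 0.84, 1.55]]
2 [[-0.64, -0.12, 0.3, 2.03, -0.08, 0.62, 1.77], [-0.65, -0.19, 0.3, 2.03, -0.04, 0.69, 1.74], [-0.45, -0.21, 0.12, 1.89, -0.08, 0.85, 1.76]]
3 [[-0.13, -0.22, -0.65, 2.28, 0.13, 0.46, 1.14], [-0.58, -0.28, -0.26, 2.29, 0.26, 0.56, 1.01], None]
4 [[-0.28, -0.24, -0.26, 2.32, -0.04, 0.44, 1.52], None, None]
5 [[-0.6, -0.23, 0.3, 2.31, -0.08, 0.45, 1.82], [-0.4, -0.3, 0.11, 2.31, -0.16, 0.53, 1.88], None]
```

```bash
cat >> h.py <<'E'
def tool2(o,Rp,up,d,flip=1):  # d deg: tool less tilted than the piece normal when hung
    Rp2=Rp@R.from_euler('y',d,degrees=True).as_matrix(); q=tool(o,Rp2,0,flip)[1]
    return o+Rp[:,2]*up,q
E
python3 - <<'E'
from h import *
for k in (3,4,5):
    o,Rp=hung(k);n=Rp[:,2];ex=Rp[:,0]
    for d in (0,5,10,15,20):
        r=[]
        for x,t in((2,0),(20,4),(31,0),(31,5),(31,6.5)):
            P,q=tool2(o+ex*t,Rp,x,d); j=manip.ik(P,q); r.append(None if j is None else round(j[1],2))
        P,q=tool2(o+ex*5,Rp,31,d)
        for h in(30,60,120): j=manip.ik(P+Z*h,q); r.append(None if j is None else round(j[1],2))
        # upright tool
        P,q=tool2(o+ex*5,Rp,31,35)
        for h in(30,60,120): j=manip.ik(P+Z*h,q); r.append(None if j is None else round(j[1],2))
        print(k,d,r)
E
```

```text
3 0 [np.float64(-0.22), np.float64(-0.27), np.float64(-0.28), np.float64(-0.27), np.float64(-0.27), np.float64(-0.3), None, None, np.float64(0.28), np.float64(0.25), np.float64(0.21)]
3 5 [np.float64(-0.17), np.float64(-0.22), np.float64(-0.26), np.float64(-0.25), np.float64(-0.25), np.float64(-0.26), np.float64(-0.27), None, np.float64(0.28), np.float64(0.25), np.float64(0.21)]
3 10 [np.float64(-0.11), np.float64(-0.16), np.float64(-0.19), np.float64(-0.19), np.float64(-0.18), np.float64(-0.22), np.float64(-0.25), np.float64(-0.26), np.float64(0.28), np.float64(0.25), np.float64(0.21)]
3 15 [np.float64(-0.06), np.float64(-0.09), np.float64(-0.13), np.float64(-0.12), np.float64(-0.12), np.float64(-0.15), np.float64(-0.18), np.float64(-0.21), np.float64(0.28), np.float64(0.25), np.float64(0.21)]
3 20 [np.float64(0.06), np.float64(-0.02), np.float64(-0.06), np.float64(-0.05), np.float64(-0.05), np.float64(-0.08), np.float64(-0.1), np.float64(-0.13), np.float64(0.28), np.float64(0.25), np.float64(0.21)]
4 0 [np.float64(-0.24), np.float64(-0.28), None, None, None, None, None, None, np.fl
[... 1168 characters left out ...]
(-0.29), None, np.float64(0.27), np.float64(0.25), np.float64(0.21)]
5 10 [np.float64(-0.14), np.float64(-0.18), np.float64(-0.21), np.float64(-0.2), np.float64(-0.2), np.float64(-0.21), np.float64(-0.24), np.float64(-0.26), np.float64(0.27), np.float64(0.25), np.float64(0.21)]
5 15 [np.float64(-0.07), np.float64(-0.11), np.float64(-0.14), np.float64(-0.13), np.float64(-0.13), np.float64(-0.15), np.float64(-0.18), np.float64(-0.2), np.float64(0.27), np.float64(0.25), np.float64(0.21)]
5 20 [np.float64(0.05), np.float64(-0.05), np.float64(-0.08), np.float64(-0.07), np.float64(-0.07), np.float64(-0.09), np.float64(-0.11), np.float64(-0.14), np.float64(0.27), np.float64(0.25), np.float64(0.21)]
```

```bash
cat >> h.py <<'E'
def pick(k,f,up=3,flip=1):
    d=0 if k<3 else 10
    o,Rp=hung(k); P,q=tool2(o,Rp,up,d,flip); A0=P+Rp[:,2]*33; A=P+Rp[:,2]*32+Rp[:,0]*4; B=A.copy(); B[2]=345 if k<3 else 300
    manip.move_gripper((W[f]+14)/87); manip.move_ptp(B,q); manip.line_to(A0,vel=200)
    if manip.line_to(P,vel=70,stop_force=12): st("pick contact")
    manip.move_gripper(0,squeeze=35); s=st("gripped")
    if abs(s["width"]*87-W[f])>4: raise SystemExit("bad grip width")
    manip.line_to(A,vel=100); manip.line_to(B,vel=200); st("lifted"); return d
def over(f,under,d,up=3,flip=1,dz=75):
    o,Rp=flat(FORM[f],8+under); P,q=tool2(o,Rp,up,d,flip); H=P.copy(); H[2]=200
    manip.move_ptp(H,q); H[2]=8+46+8+up; H[2]=max(H[2],P[2]+3); manip.line_to(H,vel=200); st("hover")
def insert(f,under,d,up=3,flip=1,stop=10,vel=45):
    P,q=tool2(*flat(FORM[f],8+under),up,d,flip)
    r=manip.line_to(P+[0,0,.5],vel=vel,stop_force=stop); st(f"insert stop={r} left={manip.get_state()['position'][2]-P[2]:.1f}"); return r
def snap(c,name,box=None,f=1):
    im=manip.grab_frame(c)[0][:,:,::-1].copy()
    if box: im=im[box[1]:box[3],box[0]:box[2]]
    cv2.imwrite(f"pics/{name}.png",cv2.resize(im,None,fx=f,fy=f,interpolation=cv2.INTER_CUBIC)); return im
E
python3 - <<'E'
from h import *
d=pick(4,"L"); over("L",0,d)
a=snap("top","h1",(360,170,500,310),2.8);b=snap("side","h2",(210,240,350,380),2.8)
a,b=cv2.imread("pics/h1.png"),cv2.imread("pics/h2.png"); cv2.imwrite("pics/h12.png",np.hstack([a,b]))
E
```

```text
gripped t 7.0 tcp [482.8 255.5 149.4] F [-0.6 -1.2  1.8] w 59.7 g 35.0
lifted t 8.2 tcp [468.5 248.2 297.9] F [-0.1 -0.5 -0.3] w 59.6 g 35.0
hover t 11.3 tcp [ 514.6 -374.8   66.3] F [ 0.2  0.4 -0.2] w 59.8 g 35.0
```

View pics/h12.png

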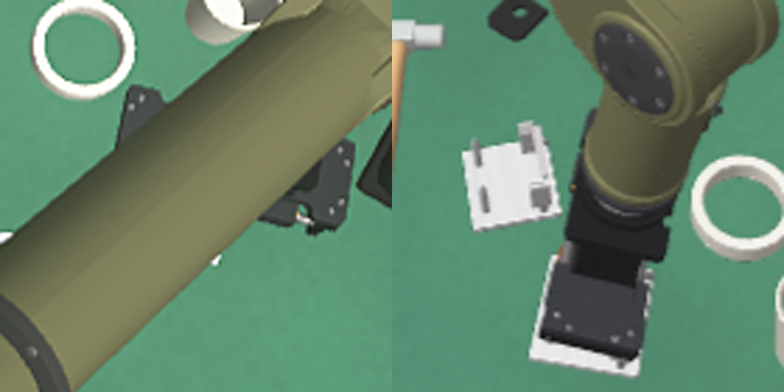

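The block is held over the large form (side view, gripper at (600,310) above the plate). The arm hides the piece itself, so I insert with a force stop.

```bash
python3 - <<'E'
from h import *
insert("L",0,10)
E
```

```text
insert stop=False left=1.0 t 12.7 tcp [ 513.9 -374.2   12. ] F [-1.4  1.2  3.4] w 59.6 g 35.0
```

```bash
cat >> h.py <<'E'
def release(f,d,flip=1):
    manip.move_gripper((W[f]+13)/87); s=st("released"); p=s["position"].copy()
    p[2]=max(p[2]+40,100); manip.line_to(p,vel=150)
def press(f,h,flip=1,xs=(-14,),N=12):  # h = expected stack height above plate
    manip.move_gripper(0)
    Rz=R.from_euler('z',FORM[f][2])
    for x in xs:
        o=Rz.apply([x,0,0])+[FORM[f][0],FORM[f][1],8+h]; q=tool(o,Rz.as_matrix(),0,flip)[1]
        manip.line_to(o+[0,0,max(25,70-h-8)],q,vel=150); manip.line_to(o+[0,0,8],vel=150); r=manip.line_to(o-[0,0,3],vel=15,stop_force=N)
        print("press",x,r,"dz",round(manip.get_state()["position"][2]-8-h,2))
        manip.line_to(o+[0,0,max(30,80-h-8)],vel=150)
E
python3 - <<'E'
from h import *
release("L",10); press("L",16,xs=(-14,20))
d=pick(3,"L"); over("L",16,d)
if not insert("L",16,d):
    release("L",d); press("L",26,xs=(-14,20))
E
```

```text
released t 13.3 tcp [ 514.  -374.2   11.4] F [-0.1 -0.2 -0.9] w 72.8 g 0.0
press -14 True dz 0.55
press 20 True dz 0.52
gripped t 25.0 tcp [436.8 344.5 149.4] F [0.2 0.1 0.8] w 59.3 g 35.0
lifted t 26.2 tcp [422.8 336.8 297.9] F [ 0.2  1.  -0.6] w 59.4 g 35.0
hover t 29.6 tcp [ 514.6 -374.8   66.3] F [ 1.  -0.9 -0.1] w 59.5 g 35.0
insert stop=False left=0.8 t 30.6 tcp [ 513.8 -374.1   27.8] F [-1.4  1.1  3. ] w 59.2 g 35.0
released t 31.1 tcp [ 514.  -374.2   27.4] F [-0.4  0.  -0.6] w 72.7 g 0.0
press -14 True dz 0.53
press 20 True dz 0.51
```

```bash
python3 - <<'E'
from h import *
d=pick(0,"L"); over("L",26,d)
if not insert("L",26,d):
    release("L",d); press("L",36,xs=(-14,20))
    p=manip.get_state()["position"]; p[2]=200; manip.line_to(p)
    im={"top":manip.grab_frame("top")[0][:,:,::-1].copy()}; cv2.imwrite("pics/n1.png",im["top"])
    for k,(p,e,n) in tops(im).items(): print(k,np.round(p[:2],1),round(np.degrees(p[2]),1),round(e,2),n)
    for n in("top_large","top_small"): print(n,[(round(r['p'],2),np.round(ray("top",np.array(r['centre'])*[560,420],6)[:2])) for r in manip.tip_of(n,"top")][:2])
    cv2.imwrite("pics/n1c.png",cv2.resize(im["top"][180:300,240:480],None,fx=3.2,fy=3.2,interpolation=cv2.INTER_CUBIC))
E
```

```text
gripped t 42.4 tcp [516.7 385.8 239.4] F [-1.3  1.   0. ] w 59.6 g 35.0
lifted t 43.4 tcp [503.1 378.4 343.9] F [-0.3 -0.  -0.3] w 59.4 g 35.0
hover t 46.9 tcp [ 514.7 -374.8   66.2] F [0.3 0.4 0.2] w 59.3 g 35.0
insert stop=True left=0.8 t 47.5 tcp [ 513.7 -374.1   37.8] F [0.2 0.3 4.7] w 59.1 g 35.0
```

Stopped only 0.8 mm above target on contact, so it is seated. I release it and go on.

```bash
python3 - <<'E'
from h import *
release("L",0); press("L",36,xs=(-14,20))
p=manip.get_state()["position"]; p[2]=200; manip.line_to(p)
im={"top":manip.grab_frame("top")[0][:,:,::-1].copy()}; cv2.imwrite("pics/n1.png",im["top"])
for k,(p,e,n) in tops(im).items(): print(k,np.round(p[:2],1),round(np.degrees(p[2]),1),round(e,2),n)
for n in("top_large","top_small"): print(n,[(round(r['p'],2),np.round(ray("top",np.array(r['centre'])*[560,420],6)[:2])) for r in manip.tip_of(n,"top")][:2])
cv2.imwrite("pics/n1c.png",cv2.resize(im["top"][180:300,240:480],None,fx=3.2,fy=3.2,interpolation=cv2.INTER_CUBIC))
E
```

```text
released t 48.1 tcp [ 513.3 -373.7   37.1] F [ 0.2  0.6 -0.8] w 72.9 g 0.0
press -14 True dz 0.51
press 20 True dz 0.51
('tL', 'top') [571.6 -60.8] -1.4 0.19 89
('tS', 'top') [458. -40.] 49.1 0.18 73
top_large [(0.96, array([576., -63.]))]
top_small [(0.77, array([460., -39.]))]
```

View pics/n1c.png

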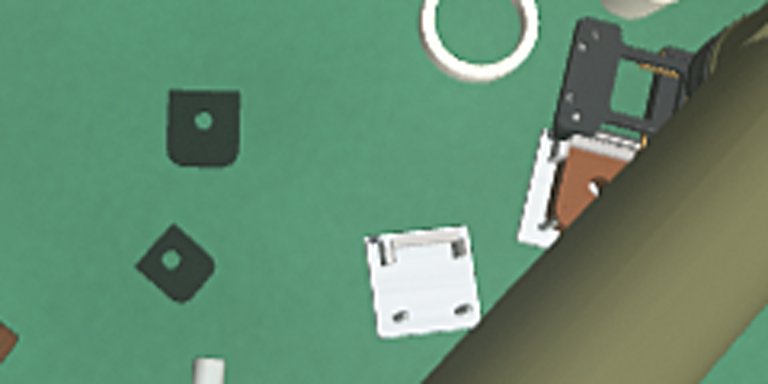

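Tops unmoved: top_large at (203,128), top_small at (176,263) with its straight edge up-left, and the large stack is in its form. Next is the large top.

```bash
cat >> h.py <<'E'
def picktop(p,f,up=1.2,flip=1):
    P,q=tool2(*flat(p,0),up,0,flip); H=P+[0,0,120]
    manip.move_ptp(H,q); manip.move_gripper((W[f]+16)/87); manip.line_to(P+[0,0,15],vel=200)
    if manip.line_to(P,vel=40,stop_force=12): st("contact")
    manip.move_gripper(0,squeeze=30); s=st("gripped")
    if abs(s["width"]*87-W[f])>4: raise SystemExit("bad grip width")
    manip.line_to(H,vel=150)
E
python3 - <<'E'
from h import *
picktop((571.9,-59.9,np.radians(-1.35)),"L")
over("L",36,0,up=1.2); insert("L",36,0,up=1.2)
E
```

```text
gripped t 58.6 tcp [572.  -59.9   1.3] F [0.2 0.7 0.8] w 59.4 g 30.0
hover t 61.6 tcp [ 514.8 -374.6   64.3] F [-0.4  1.5 -0.2] w 59.4 g 30.0
insert stop=False left=0.2 t 62.2 tcp [ 513.8 -374.2   45.4] F [-1.   0.5 -0.1] w 59.5 g 30.0
```

```bash
python3 - <<'E'
from h import *
release("L",0); press("L",42,xs=(-14,20))
d=pick(2,"S"); over("S",0,d)
if not insert("S",0,d) or manip.get_state()["position"][2]<12.5:
    release("S",d); press("S",16,xs=(-13,))
E
```

```text
released t 62.8 tcp [ 514.  -374.2   45.7] F [ 0.2 -0.4 -0.3] w 72.7 g 0.0
press -14 True dz 0.55
press 20 True dz 0.52
pick contact t 72.1 tcp [607.  206.7 245.1] F [-4.7 -2.4  6.3] w 62.0 g 3.6
gripped t 72.7 tcp [605.4 207.1 245.7] F [-11.4  -3.1  10.9] w 41.1 g 34.7bad grip width
```

```bash
python3 - <<'E'
from h import *
o,Rp=hung(2); print(np.round(o,1), np.round((manip.get_state()["position"]-o)@Rp,1))
a=snap("top","p1",(130,140,250,260),3);b=snap("side","p2",(230,60,350,180),3)
cv2.imwrite("pics/p12.png",np.hstack([cv2.imread("pics/p1.png"),cv2.imread("pics/p2.png")]))
E
```

```text
[610.1 208.7 236.5] [ 1.2  0.7 10.3]
```

View pics/p12.png

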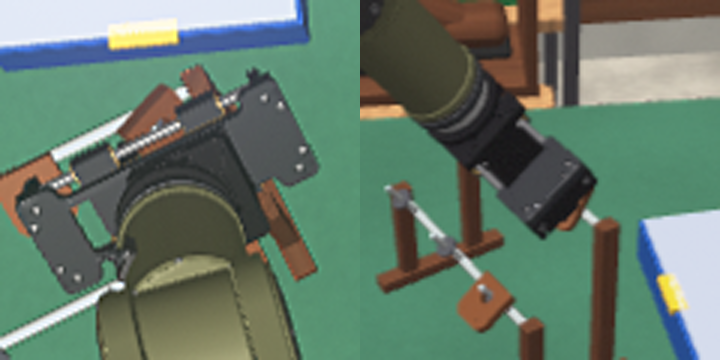

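The gripper sits across a yawed small block (brown corner at (165,90) in the top half). I back off along the peg and look.

```bash
python3 - <<'E'
from h import *
o,Rp=hung(2); manip.move_gripper(80/87); st("open")
p=manip.get_state()["position"]; manip.line_to(p+33*Rp[:,2],vel=60)
p=manip.get_state()["position"]; p[2]=345; manip.line_to(p,vel=200)
H=np.array([460,-60,300.]); manip.move_ptp(H,tool(H,np.eye(3),0,1)[1])
a=cv2.imread("pics/n1.png")[160:290,70:210]; b=manip.grab_frame("top")[0][:,:,::-1]; cv2.imwrite("pics/n2.png",b); b=b[160:290,70:210]
cv2.imwrite("pics/n12.png",cv2.resize(np.hstack([a,b]),None,fx=2.85,fy=2.85,interpolation=cv2.INTER_CUBIC))
E
```

```text
open t 73.8 tcp [605.9 206.2 244.6] F [-0.4  0.5 -0.3] w 80.2 g 0.0
```

View pics/n12.png

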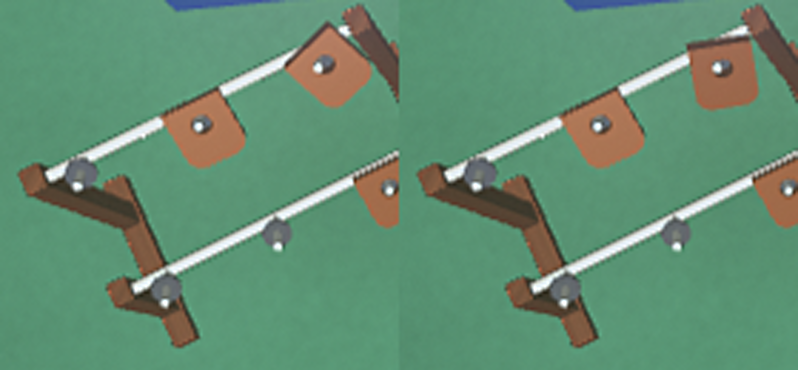

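In n1 (left half) the upper-right block was already turned clockwise, at (325,65), so an earlier pass bumped it. It is now turned slightly the other way, at (722,70). I measure its rotation and origin in its face plane.

```bash
cat >> h.py <<'E'
def measure(k,th,img,hx=26,hy=24,r=12,c="top"):
    """fit piece outline on its face plane in peg frame: returns (x,y) of origin rel. washer point (piece-plane axes), phi"""
    o,Rp=hung(k); w=o+11*Rp[:,0]+th*Rp[:,2]
    s=1.0; g=np.arange(-55,35,.5); h=np.arange(-45,45,.5)
    X,Y=np.meshgrid(g,h,indexing='ij'); P=(np.stack([X,Y,0*X],-1).reshape(-1,3))@Rp.T+w
    uv=proj(c,P).astype(np.float32).reshape(*X.shape,2); v=cv2.remap(img,uv[...,0],uv[...,1],cv2.INTER_LINEAR).astype(int)
    m=((v[...,2]-v[...,1]>25)&(v[...,2]>115)).astype(np.uint8); n,l,stt,_=cv2.connectedComponentsWithStats(m)
    m=(l==1+np.argmax(stt[1:,4])); m=cv2.morphologyEx(m.astype(np.uint8),cv2.MORPH_CLOSE,np.ones((41,41))) if 0 else m.astype(np.uint8)
    cs,_=cv2.findContours(m,cv2.RETR_EXTERNAL,cv2.CHAIN_APPROX_NONE); m=cv2.drawContours(m*0,cs,-1,1,-1).astype(float)
    def model(p):
        cx,sx=np.cos(p[2]),np.sin(p[2]); dx,dy=X-p[0],Y-p[1]; a=cx*dx+sx*dy; b=abs(-sx*dx+cx*dy)
        d=np.maximum(abs(a)-hx,b-hy); q=(a<-hx+r)&(b>hy-r); d=np.where(q,np.hypot(a+hx-r,b-hy+r)-r,d)
        return 1/(1+np.exp(np.clip(d,-20,20)/.8))
    best=None
    for f0 in np.radians([-40,-20,0,20,40]):
        z=least_squares(lambda p:(model(p)-m)[::2,::2].ravel(),[-11*np.cos(f0),-11*np.sin(f0),f0],x_scale=[1,1,.05],diff_step=1e-3)
        if best is None or z.cost<best.cost: best=z
    return best.x,best.cost,m.sum()/4
E
python3 - <<'E'
from h import *
im=cv2.imread("pics/n2.png")
for k,th in((2,16),(1,10),(5,10)):
    x,c,a=measure(k,th,im); print(k,np.round(x[:2],1),round(np.degrees(x[2]),1),round(c,1),a)
E
```

```text
2 [-10.1   0.2] -17.7 52.3 2271.25
1 [-9.8  0.5] -0.2 36.1 2369.25
5 [-9.3  0.6] 0.2 42.4 2325.0
```

```bash
cat >> h.py <<'E'
def mid():
    H=np.array([480,-20,330.]); manip.move_ptp(H,tool(H,np.eye(3),0,1)[1])
def pick(k,f,up=3,flip=1,phi=0,off=(-11,0)):
    d=0 if k<3 else 10
    o,Rp0=hung(k); o=o+Rp0@[11+off[0],off[1],0]; Rp=Rp0@R.from_euler('z',phi).as_matrix()
    P,q=tool2(o,Rp,up,d,flip); A0=P+Rp0[:,2]*33; A=P+Rp0[:,2]*32+Rp0[:,0]*4; B=A.copy(); B[2]=345 if k<3 else 300
    mid(); manip.move_gripper((W[f]+14)/87); manip.move_ptp(B,q); manip.line_to(A0,vel=200)
    if manip.line_to(P,vel=70,stop_force=10): st("pick contact"); raise SystemExit
    manip.move_gripper(0,squeeze=35); s=st("gripped")
    if abs(s["width"]*87-W[f])>4: raise SystemExit("bad grip width")
    manip.line_to(A,vel=100); manip.line_to(B,vel=200); st("lifted"); mid(); return d
E
python3 - <<'E'
from h import *
d=pick(2,"S",phi=np.radians(-17.7),off=(-10.4,0)); over("S",0,d); insert("S",0,d)
E
```

```text
gripped t 79.7 tcp [609.1 208.1 239.8] F [-0.9 -1.1  0.8] w 47.6 g 35.0
lifted t 80.7 tcp [595.2 201.2 343.9] F [-0.5  0.5 -0.4] w 47.3 g 35.0
hover t 83.4 tcp [ 447.2 -238.6   66.1] F [ 0.5  0.2 -0.6] w 47.6 g 35.0
insert stop=True left=2.1 t 84.5 tcp [ 446.  -238.2   13.1] F [-1.1  0.2  5.5] w 47.5 g 35.0
```

```bash
python3 - <<'E'
from h import *
release("S",0); press("S",16,xs=(-13,18))
p=manip.get_state()["position"]; p[2]=250; manip.line_to(p); mid()
im=manip.grab_frame("top")[0][:,:,::-1].copy(); cv2.imwrite("pics/n3.png",im)
for k,th in((1,10),(5,10)):
    x,c,a=measure(k,th,im); print(k,np.round(x[:2],1),round(np.degrees(x[2]),1),round(c,1),a)
cv2.imwrite("pics/n3c.png",cv2.resize(im[190:310,240:480],None,fx=3.2,fy=3.2,interpolation=cv2.INTER_CUBIC))
E
```

```text
released t 85.1 tcp [ 445.1 -237.8   12.3] F [ 0.2 -0.5 -0.6] w 61.2 g 0.0
press -13 True dz 0.46
press 18 True dz 0.43
1 [-9.8  0.5] -0.2 35.8 2369.5
5 [-9.3  0.6] 0.3 42.0 2328.25
```

View pics/n3c.png

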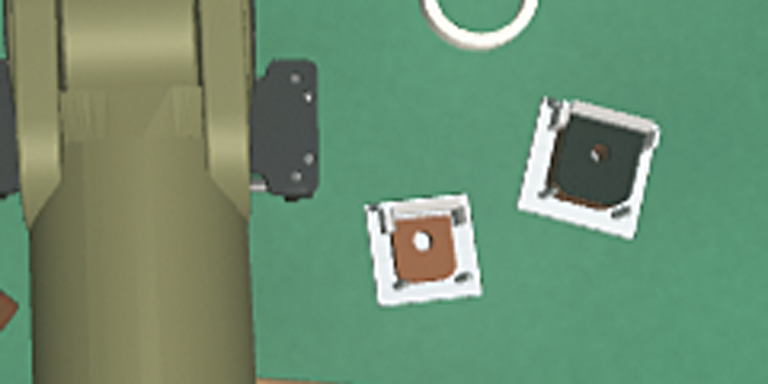

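Both are well seated: the large stack with its black top at (600,155), the small block flat in its form at (423,245). The remaining two lifts are unrotated.

```bash
python3 - <<'E'
from h import *
under=16
for k in(1,5):
    d=pick(k,"S"); over("S",under,d); r=insert("S",under,d)
    if r and manip.get_state()["position"][2]>8+under+3+2.5: print("check"); break
    release("S",d); under+=10; press("S",under,xs=(-13,18))
else:
    p=manip.get_state()["position"]; p[2]=200; manip.line_to(p)
    im={"top":manip.grab_frame("top")[0][:,:,::-1].copy()}; cv2.imwrite("pics/n4.png",im["top"])
    p,e,n=tops(im)["tS","top"]; print(np.round(p[:2],1),round(np.degrees(p[2]),1),round(e,2),n)
    print([(round(r['p'],2),np.round(ray("top",np.array(r['centre'])*[560,420],6)[:2])) for r in manip.tip_of("top_small","top")][:2])
    H=p.copy(); cv2.imwrite("pics/n4c.png",cv2.resize(im["top"][190:310,240:480],None,fx=3.2,fy=3.2,interpolation=cv2.INTER_CUBIC))
E
```

```text
gripped t 97.3 tcp [562.7 296.9 239.4] F [-0.4  0.3  1.3] w 47.9 g 35.0
lifted t 98.3 tcp [548.9 289.7 343.8] F [ 0.4 -0.2 -1.1] w 47.4 g 35.0
hover t 101.3 tcp [ 447.1 -238.7   66. ] F [-0.1  0.9  1. ] w 47.5 g 35.0
insert stop=True left=0.8 t 102.1 tcp [ 445.4 -238.3   27.8] F [-1.1  0.1  6.2] w 47.4 g 35.0
released t 102.7 tcp [ 444.8 -238.    27.2] F [-0.7 -0.7 -0.4] w 60.9 g 0.0
press -13 True dz 0.45
press 18 True dz 0.43
gripped t 113.0 tcp [528.7 166.7 149.4] F [-0.1 -0.2  1.8] w 47.3 g 35.0
lifted t 114.3 tcp [514.5 159.3 297.9] F [ 0.1 -1.  -1.6] w 47.3 g 35.0
hover t 116.8 tcp [ 447.1 -238.6   66.1] F [-0.2 -0.1  0.2] w 47.3 g 35.0
insert stop=True left=0.9 t 117.5 tcp [ 445.8 -238.8   37.9] F [-0.3 -0.1  5.1] w 47.5 g 35.0
released t 118.0 tcp [ 445.5 -238.6   37.5] F [-0.   0.3  0.1] w 61.0 g 0.0
press -13 True dz 0.44
press 18 True dz 0.43Traceback (most recent call last):
  File "<stdin>", line 10, in <module>
  File "h.py", line 56, in tops
    o[n,c]=fitrect(c,im[c],p0,hx,hy,6,segs)
           ~~~~~~~^^^^^^^^^^^^^^^^^^^^^^^^^
  File "h.py", line 49, in fitrect
    p=p+x
      ~^~
ValueError: operands could not be broadcast together with shapes (3,) (0,)
```

```bash
cat >> h.py <<'E'
def topS(im,c,p0):
    hx,hy=26,24; return fitrect(c,im,p0,hx,hy,6,[(0,1,-hy+5,hy-5),(0,-1,-8,8),(1,1,-4,hx-4),(1,-1,-4,hx-4)])
E
python3 - <<'E'
from h import *
a=cv2.imread("pics/n4.png"); b=manip.grab_frame("side")[0][:,:,::-1].copy()
for c,i in(("top",a),("side",b)):
    try:
        p,e,n=topS(i,c,(458,-39.5,np.radians(48.5))); print(c,np.round(p[:2],1),round(np.degrees(p[2]),1),round(e,2),n)
    except Exception as e: print(c,e)
    print([(round(r['p'],2),np.round(ray(c,np.array(r['centre'])*[560,420],6)[:2])) for r in manip.tip_of("top_small",c)][:2])
A=cv2.resize(a[180:310,230:480],(500,260),interpolation=cv2.INTER_CUBIC);B=cv2.resize(b[200:330,150:400],(500,260),interpolation=cv2.INTER_CUBIC)
cv2.imwrite("pics/n4c.png",np.vstack([A,B]))
E
```

```text
top [458.  -39.9] 49.1 0.18 73
[(0.79, array([460., -36.]))]
side operands could not be broadcast together with shapes (3,) (0,) 
[]
```

View pics/n4c.png

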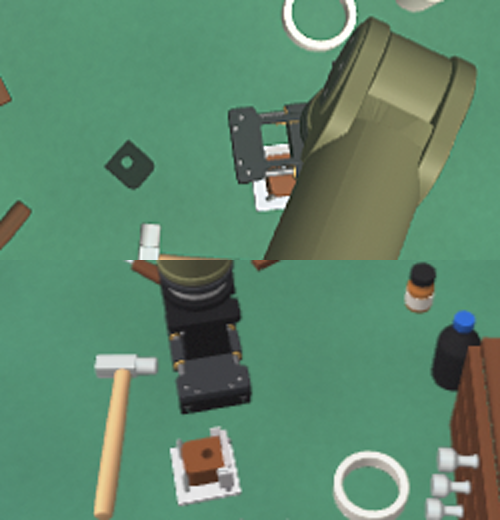

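Small top unmoved at (130,165) in the top half. I pick it with the other wrist solution.

```bash
python3 - <<'E'
from h import *
picktop((458.2,-39.1,np.radians(48.7)),"S",flip=0)
over("S",36,0,up=1.2,flip=0); r=insert("S",36,0,up=1.2,flip=0)
if not r or manip.get_state()["position"][2]<47.5:
    release("S",0); press("S",42,xs=(-13,18),flip=0)
    p=manip.get_state()["position"]; p[2]=250; manip.line_to(p); mid(); st()
    a=manip.grab_frame("top")[0][:,:,::-1].copy();b=manip.grab_frame("side")[0][:,:,::-1].copy()
    A=cv2.resize(a[170:310,340:480],(400,400),interpolation=cv2.INTER_CUBIC);B=cv2.resize(b[250:390,210:350],(400,400),interpolation=cv2.INTER_CUBIC)
    cv2.imwrite("pics/end.png",np.hstack([A,B]))
E
```

```text
gripped t 129.4 tcp [458.3 -39.1   1.3] F [-1.2 -0.4  0.8] w 47.1 g 30.0
hover t 132.1 tcp [ 446.8 -238.3   63.8] F [ 0.9 -0.2 -0.1] w 47.0 g 30.0
insert stop=False left=0.3 t 132.6 tcp [ 445.9 -238.7   45.5] F [ 0.7 -0.3 -0.3] w 47.1 g 30.0
released t 133.2 tcp [ 446.  -238.6   45.7] F [-0.2  0.2  0.5] w 61.1 g 0.0
press -13 True dz 0.45
press 18 True dz 0.41
 t 141.4 tcp [479.9 -20.3 329.8] F [-0.4 -0.8 -0.8] w 0.4 g 0.0
```

View pics/end.png

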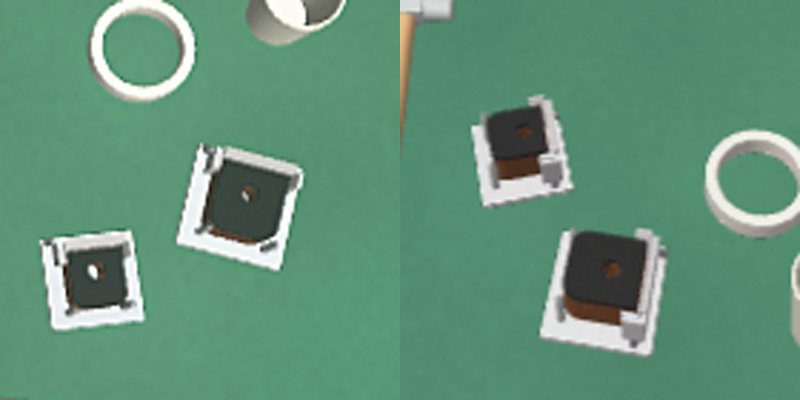

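Both stacks are complete, flat and seated, with black tops at (95,275) and (250,195), and the press heights match at both ends.

```bash
python3 -c "
from workcell import manip
print(manip.job_done())"
```

```text
the job is handed in; nothing more can be done
None
```

I built both heels in their forms in the order asked (block, two lifts, black top piece) and handed the job in at about 141 s; all pieces are flat and fully down, though the arm bumped the small block round on its peg early on, and I re-measured it and seated it normally.

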